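# Fit the lens and its twist-on ring to a work lamp

### The arm

A 7-joint arm with a two-finger parallel gripper is mounted at the origin on the work surface. World frame = base frame: x ahead of the robot, y to its left, z up, the work surface at z = 0. Lengths are in mm, angles in rad, forces in N, time in s.
With the tool pointing down it reaches from about 400 to 875 mm from the base axis. Payload 4.4 kg.
Tool frame: the origin (TCP) lies on the centre line of the jaws, within the pads' length; the fingertips stand 25 mm ahead of it and the grasp point (between the pads) lies 6 mm ahead of it (ctrl.finger_overhang is the distance from the TCP to the fingertips, in mm); z points along the fingers, y is the line along which they close (so a half turn about z gives the same grasp; the last joint's range is limited). The gripper opens to 85 mm and grips with 20 to 120 N. Pads are 22 mm wide; open, the fingers measure 114 mm over their backs; the gripper's body (76 mm by 85 mm) begins 54 mm behind the grasp point. The pads swing forward as they close: fully open they stand 13 mm farther back than shut.
Start: joints at [1.088, 0.628, 0.038, 1.517, -0.027, 0.996, -0.02], TCP at [263.171, -594.356, 256.313] pointing down, gripper open.
Joint ranges: [-3.06, 3.06], [-0.37, 2.12], [-1.25, 1.32], [0.18, 2.47], [-1.1, 4.24], [0.23, 1.98], [-2.94, 2.94]. Speed limits (rad/s): [2.57, 2.57, 3.14, 3.14, 3.14, 3.14, 3.14].

### API

Orientations are given as [roll, pitch, yaw] about the fixed x, y, z axes, in that order (R = Rz(yaw) Ry(pitch) Rx(roll)).
In Python, from cell import ctrl gives the robot as it stands. The module is installed in compiled form; this text tells all that it offers.
- The arm moves only by the tool play_rows, never from a script. Its argument "targets" is a list of rows, each a list of 5 numbers: the closure, from 0 (fully open) to 1 (shut), then the shift along the tool's x, y, z in cm, then the turn about the tool's z in degrees. In form: [[gripper, dx, dy, dz, spin], ...]. A call has 1 to 10 rows; each row is the pose to reach, as a shift and turn from the pose commanded when the call began, along the tool's axes at that moment; what a row does not reach only later rows make up. A row lasts 1/10 s, in which the tool goes at most 50 mm and 8.59 degrees, less where a joint would pass 70% of its speed; a pose out of reach is approached as far as the arm can. A call with a gripper value outside its range is refused whole. The fingers move at their own pace and stop on an object; the grip force is fixed at half the most. Time passes only in rows, so rows that repeat a pose let the fingers close. It gives the time, the measured TCP pose, the force, the opening and the grip force at its end, in the units of the state.
- ctrl.read_state(): the state, without advancing time (a new reading comes with each control period).
- ctrl.get_image(name): name is "scene" or "top"; returns (picture, depth): 480x640x3 uint8, red, green, blue; 480x640 float32, mm along the optical axis (not along the pixel's ray), 0 where there is no reading.
- ctrl.calibration(name): a dict with "vfov" (degrees; the focal length in pixels is half the picture's height over the tangent of half this angle, whatever the lens; pixels are square), "cx", "cy" (the principal point, pixels), "extrinsics" (4x4, takes a point from camera to world coordinates). Camera axes: x right, y down, z forward; pixel columns grow to the right and rows downward; lengths in mm; the calibration is good to about 2 mm. A picture is of the moment at which its call begins. calibration takes no time and is no camera call.
- ctrl.finish_job(): hands the job in; it is judged then, once.
Trained networks look in the newest picture that a camera, given by its name, has taken for a name from the list of things; names that differ only in an ending like _2 or _b are one class to them, and where a whole thing is asked for, a point or a joint stands for the part that bears it (a point fixed in the world has none). Each returns a list of dicts, best first, with "confidence" (0 to 1); they miss things now and then, are a little off and sometimes report something else, mostly with a low value. They report only what shows in the picture. A call takes as long as a camera call. They do not tell look-alikes from the thing itself.
- ctrl.search_frame(camera, name): "bbox" ([left, top, right, bottom] in pixels, round what is visible of it).
- ctrl.trace(camera, name): "pixels" (480x640 bool, what is visible of it) and "bbox" ([left, top, right, bottom] in pixels, round what is visible of it).
The state is a dict: "clock": time; "qpos": joint angles; "qd": joint speeds; "tau": joint torques, N m; "eef_pos": TCP position; "tool_rot": TCP orientation; "force": force on the tool from outside, world axes, zero at the start; "torque": the same for the moment, N m; "width": finger opening in mm; "gripper_force": force on a finger pad.
Only numpy, scipy, OpenCV 4.12 (cv2) and the standard library are available. Lean on these libraries where they do the work, as an engineer would, in place of code of your own. Each camera call takes 0.05 s, during which the arm holds its last target. There are 200 camera calls.

### The job

Finish putting together the lamp head that stands face up on the bench: lower the middle-sized one of the three rubber-edged lenses, dome up, gently into its round cell. Then set the metal ring with the two lugs over the lens, with its lugs in the open gaps between the lamp's two clips so that it sits flat on the rim, and twist it clockwise (seen from above) until it is snug: both lugs fully under the clips, against their stops. Let go and leave it so.

Things in the scene. Friction and masses are not known exactly. Their poses are not given: they have to be found in the camera images.
- lens: The middle-sized of three loose lenses (clear glass in a black rubber edge band, lying dome up): 34 mm across, straight edge 16 mm high plus a 6 mm dome, 60 g. The others, 60 and 20 mm across, are not wanted. Origin: centre of its flat underside; z up.
- ring: Loose aluminium ring, 120 g, upright: a tube 60 mm across, 44 mm high (grip its upper half), on a flange 72 mm across, 6 mm thick. Two lugs, 14 wide and 6 thick, stick out of the flange to 50 mm from the axis along its +x and -x (half a turn makes no difference). Its 53 mm bore passes over the lens; a lip 16 mm up keeps it in. The ring without lugs is not wanted. Origin: underside's centre; z up.
- cell: Grey round lamp head fixed face up, foot 130 mm across. Origin: centre of its foot on the bench, z up. The cell in its middle: flat seat 30 mm above the origin, 52 mm in bore, widening to 56 mm at the flat rim 38 mm up, which reaches 48 mm from the axis. The lens may lie anywhere on the seat. The seated ring's underside is 38 mm up. Its two clips stand at its +x and -x.
- clip (a point): Middle of the top of the +x clip, 52 mm above the bench; the other is opposite. Steel, 28 mm wide, 42 to 62 mm from the axis, 9 mm slot under a roof for a lug; a stop closes its clockwise end (seen from above). Lower the ring with lugs 45 to 85 degrees counter-clockwise of the clips (best 65), turn clockwise, little resistance, to the stops: lugs on the head's x axis. 5 degrees more just slips.
There are look-alikes about, which are no part of the job. What is shaped like the ring but red is not meant.

How it is judged (in metres and radians):
On the way, in this order (a step that is already met when the one before it is completed fails the run):
1. the lens lies in the cell, flat on its seat, dome up (horizontal distance between lens and cell below 0.011 m and z of lens in the frame of cell below 0.033 m and angle between lens's own z axis and vertical below 0.17 rad and linear speed of lens below 0.03 m/s), for 0.2 s.
2. the ring is down over the lens on the rim, its lugs still in the gaps beside the clips (horizontal distance between ring and cell below 0.01 m and z of ring in the frame of cell below 0.043 m and angle between the x axis of ring and the x axis of cell, either way round above 0.35 rad), for 0.1 s.
At the end, for the whole second after the job is handed in: Lens dome up on its seat (within 11 mm of the axis, 3 mm of the seat, 10 degrees of tilt); lugged ring on the rim over it (within 10 mm of the axis, 3.5 mm of the rim, 5.7 degrees of tilt), lugs under the clips within 14 degrees of the clips' line; both at rest (horizontal distance between lens and cell below 0.011 m and z of lens in the frame of cell below 0.033 m and angle between lens's own z axis and vertical below 0.17 rad and horizontal distance between ring and cell below 0.01 m and z of ring in the frame of cell below 0.0415 m and angle between ring's own z axis and vertical below 0.1 rad and angle between the x axis of ring and the x axis of cell, either way round below 0.25 rad and linear speed of each of ring, lens below 0.02 m/s); the robot touches nothing.
It fails at once if the lens is thrown or dropped hard into the cell (faster than 0.9 m/s close above the seat) (linear speed of lens above 0.9 m/s and horizontal distance between lens and cell below 0.05 m and z of lens in the frame of cell below 0.06 m).
It also fails if it takes over 64 s, if anything falls off the work surface, if the arm or the gripper's body presses on something with over 40 N, if the wrist force passes 120 N, or if a joint passes its speed limit or range.

## Working session

There is one attempt and no reset: what is moved stays moved. The work goes in short steps, Python scripts to look and compute and a tool call to move; the robot and the scene stay as the last step left them, time stands still between calls to the robot, and variables do not carry over. Pictures are saved under pics/ and viewed, at most 10 in all, crops included, and the job is handed in when it is done.

Besides the shell and the picture viewer there is one more tool, called after "Request:" in YAML: its name, and indented under it one key for each argument. play_rows: Moves the arm, as the interface text tells. Its arguments: {"type":"object","properties":{"targets":{"type":"array"}},"required":["targets"]}

```bash
mkdir -p pics; cat > h.py <<'E'
import numpy as np, cv2
from cell import ctrl
def cam(n):
    c=ctrl.calibration(n); f=240/np.tan(np.radians(c['vfov'])/2); return f,c['cx'],c['cy'],np.array(c['extrinsics'])
def cloud(n,d):
    f,cx,cy,E=cam(n); v,u=np.mgrid[:480,:640]
    P=np.stack([(u-cx)/f*d,(v-cy)/f*d,d],-1)
    W=P@E[:3,:3].T+E[:3,3]; W[d==0]=np.nan; return W
def save(n,im): cv2.imwrite('pics/%s.png'%n,im[:,:,::-1])
E
python3 - <<'E'
from h import *
s=ctrl.read_state();print({k:np.round(v,3) for k,v in s.items()})
for n in ('top','scene'):
    im,d=ctrl.get_image(n);save(n+'0',im);W=cloud(n,d);np.save(n+'W.npy',W)
    print(n,cam(n)[3].round(2).tolist())
    for t in ('lens','ring','cell','clip'):
        for r in ctrl.trace(n,t):
            m=r['pixels'];p=W[m];p=p[~np.isnan(p[:,0])]
            if len(p): print(t,round(r['confidence'],2),np.round(r['bbox']),np.median(p,0).round(),p.min(0).round(),p.max(0).round())
E
```

```text
{'clock': np.float64(0.0), 'qpos': array([ 1.088,  0.629,  0.038,  1.518, -0.027,  0.996, -0.02 ]), 'qd': array([-0.002,  0.002, -0.001,  0.001, -0.   ,  0.001,  0.   ]), 'tau': array([ 0.0000e+00, -5.6340e+01,  1.2260e+00, -1.9345e+01,  1.1000e-02,
        1.1000e-02,  0.0000e+00]), 'eef_pos': array([ 262.911, -593.803,  255.398]), 'tool_rot': array([-3.14 ,  0.   ,  0.417]), 'force': array([-0.465,  0.713, -0.89 ]), 'torque': array([0.036, 0.007, 0.01 ]), 'gripper_force': np.float64(0.0), 'width': np.float64(85.804)}
top [[-0.02, -0.99, 0.16, 371.33], [-1.0, 0.01, -0.01, 1.0], [0.01, -0.16, -0.99, 943.27], [0.0, 0.0, 0.0, 1.0]]
lens 0.71 [164. 217. 184. 234.] [542. 297.  18.] [528. 283.   2.] [560. 315.  25.]
ring 0.94 [421. 311. 462. 360.] [ 316. -237.   18.] [ 266. -270.   -4.] [ 364. -204.   47.]
ring 0.72 [396. 230. 431. 278.] [ 480. -190.   19.] [ 433. -221.   -1.] [ 529. -159.   46.]
ring 0.65 [446. 113. 486. 152.] [ 729. -311.   18.] [ 695. -354.   -5.] [ 765. -273.   47.]
cell 0.94 [297. 210. 361. 276.] [495. -21.  31.] [435. -85.  -2.] [562.  43.  56.]
clip 0.93 [294. 212. 361. 279.] [495. -21.  31.] [435. -84.  -6.] [569.  43.  56.]
scene [[-0.53, 0.67, -0.52, 944.62], [0.85, 0.43, -0.31, 231.17], [0.01, -0.6, -0.8, 700.39], [0.0, 0.0, 0.0, 1.0]]
lens 0.91 [470. 336. 492. 352.] [552. 299.  17.] [520. 283.  -2.] [565. 318.  24.]
ring 0.95 [106. 236. 152. 282.] [ 739. -303.   21.] [ 700. -375.   -1.] [ 771. -272.   47.]
ring 0.88 [245. 175. 284. 220.] [ 490. -187.   20.] [ 421. -233.   -3.] [ 534. -157.   46.]
ring 0.67 [276. 124. 304. 162.] [ 327. -236.   22.] [ 271. -294.   -3.] [ 367. -204.   46.]
cell 0.87 [294. 208. 361. 270.] [513. -12.  30.] [398. -92.  -4.] [567.  43.  55.]
clip 0.9 [294. 210. 362. 269.] [515. -11.  30.] [422. -85.  -3.] [567.  43.  55.]
```

```bash
python3 - <<'E'
from h import *
import numpy as np
a=cv2.imread('pics/top0.png'); 
b=cv2.resize(a[90:380,140:500],None,fx=2.2,fy=2.2,interpolation=cv2.INTER_CUBIC)[:600];cv2.imwrite('pics/t1.png',b);print(b.shape)
E
```

```text
(600, 792, 3)
```

View pics/t1.png

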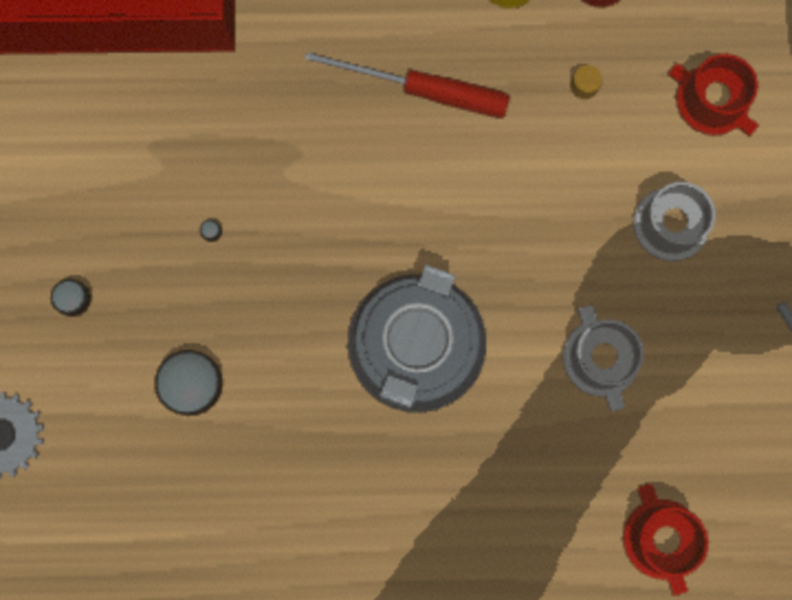

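View pics/scene0.png

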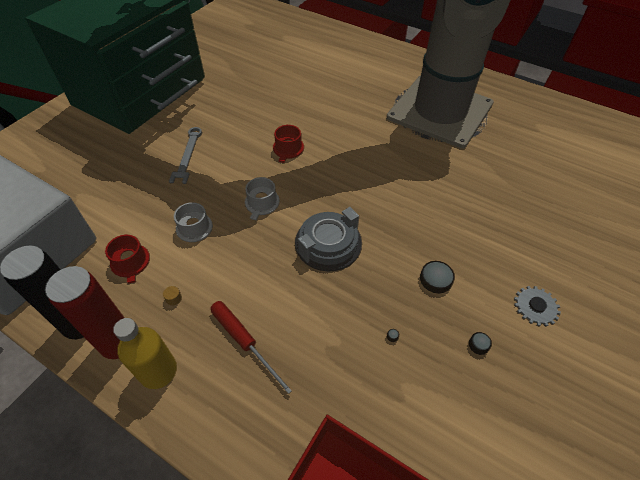

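```bash
cat > fit.py <<'E'
from h import *
from scipy.optimize import least_squares
def circ(p,r=None):
    c0=np.median(p,0)
    if r: s=least_squares(lambda q:np.hypot(p[:,0]-q[0],p[:,1]-q[1])-r,c0,loss='soft_l1',f_scale=2); return s.x,r
    s=least_squares(lambda q:np.hypot(p[:,0]-q[0],p[:,1]-q[1])-q[2],[*c0,40],loss='soft_l1',f_scale=2); return s.x[:2],s.x[2]
def near(W,c,r): 
    P=W.reshape(-1,3); P=P[~np.isnan(P[:,0])]; return P[np.hypot(P[:,0]-c[0],P[:,1]-c[1])<r]
E
python3 - <<'E'
from fit import *
for n in('top','scene'):
    W=np.load(n+'W.npy')
    p=near(W,(543,299),40);q=p[p[:,2]>10];print(n,'lens',len(q),((q.min(0)+q.max(0))/2).round(1),q.mean(0).round(1),np.ptp(q,axis=0))
    p=near(W,(483,-190),60);q=p[(p[:,2]>41)];c,r=circ(q[:,:2]);print('ring',c,r,len(q),((q.min(0)+q.max(0))/2).round(1),np.ptp(q,axis=0))
    d=p[:,:2]-c;rr=np.hypot(*d.T);m=(p[:,2]>2.5)&(p[:,2]<11)&(rr>40)&(rr<54);a=np.arctan2(d[m,1],d[m,0]);print(np.degrees(np.angle(np.exp(2j*a).mean())/2),m.sum(),np.degrees(a).round())
    p=near(W,(498,-21),75);q=p[p[:,2]>46];print('clip pts',len(q))
    _,l,C=cv2.kmeans(q[:,:2].astype(np.float32),2,None,(3,50,.1),5,2);print(C,C.mean(0),np.degrees(np.arctan2(*(C[0]-C[1])[::-1])),q[:,2].mean())
    q=p[(p[:,2]>34)&(p[:,2]<41)];print('rim',circ(q[:,:2]),((q.min(0)+q.max(0))/2).round(1),np.ptp(q,axis=0),q[:,2].mean())
    p=p[p[:,2]>8];print('foot',((p.min(0)+p.max(0))/2).round(1),np.ptp(p,axis=0))
print(ctrl.finger_overhang)
E
```

```text
top lens 223 [543.8 299.7  17.4] [543.4 298.5  17.8] [31.52702278 34.17126154 14.27737298]
ring [ 481.25954466 -191.69243814] 28.00377120028108 141 [ 481.2 -192.    43.8] [59.53996807 58.57328489  5.50689981]
14.399829424251665 76 [  13.   12.   10.    7.   29.   21.   19.   17.   15.   12.    9.    7.
   23.   20.   18.   16.   13.   10.    7.   24.   19.   17.   14.   10.
    8.    6.   25.   22.   20.   17.   15.   12.    9.  -32.   22.  -27.
  -45.   67.  110. -119.  121. -144. -156. -165. -162. -159. -174. -171.
 -168. -165. -160. -157. -174. -172. -168. -166. -164. -161. -159. -157.
 -172. -170. -166. -164. -162. -160. -157. -173. -170. -167. -166. -163.
 -160. -173. -168.  175.]
clip pts 301
[[547.0714    -38.24625  ]
 [449.03027    -3.3570728]] [498.05084  -20.801662] -19.588743 50.847459417906904
rim (array([498.33834781, -20.83620368]), np.float64(38.11335344613856)) [490.8 -21.2  37.5] [107.66640453  93.37596234   6.9524124 ] 36.965476000017325
foot [498.1 -19.9  32. ] [126.77110324 124.67041122  47.97534239]
scene lens 340 [547.7 299.   17.2] [549.7 298.6  17.4] [35.14647635 32.68870892 12.95160453]
ring [ 484.67638689 -192.4022999 ] 28.08607278038543 131 [ 484.8 -192.9   43.7] [58.5113804  59.39969953  5.29907335]
16.889048589626942 32 [ 9. 14.  8.  8. 11. 14. 17. 20. 22. 26.  8. 12. 13. 16. 18. 21. 23.  9.
 11. 12. 14. 16. 20. 22. 24. 10. 15. 19. 20. 22. 21. 58.]
clip pts 304
[[453.06924    -3.4665654]
 [551.33655   -38.29095  ]] [502.20288  -20.878757] 160.48648 50.69187502833655
rim (array([501.55577691, -20.24712852]), np.float64(38.627243160078635)) [505.9 -21.6  37.5] [115.98001286  95.08073143   6.85473661] 36.985795383405105
foot [502.3 -19.2  31.3] [128.63057053 116.10501272  46.52125126]
25.0
```

```bash
cat > to.py <<'E'
import sys
from h import *
from scipy.spatial.transform import Rotation as Ro
def to(x,y,z,yaw):
    s=ctrl.read_state();p=np.array(s['eef_pos']);R=Ro.from_euler('xyz',s['tool_rot'])
    d=R.inv().apply(np.array([x,y,z])-p)/10; T=Ro.from_euler('xyz',[np.pi,0,np.radians(yaw)])
    rv=np.degrees((R.inv()*T).as_rotvec())
    print('t',s['clock'].round(2),'pos',p.round(1),'rpy',np.degrees(s['tool_rot']).round(2),'w',round(float(s['width']),1),'gf',round(float(s['gripper_force']),1),'F',np.round(s['force'],1),'q',np.round(s['qpos'],2)); print('shift cm',d.round(2),'rotvec deg',rv.round(1))
if __name__=='__main__': to(*map(float,sys.argv[1:]))
E
python3 to.py 545 299 140 160.5
```

```text
Traceback (most recent call last):
  File "to.py", line 9, in <module>
    if __name__=='__main__': to(*map(float,sys.argv[1:]))
                             ~~^^^^^^^^^^^^^^^^^^^^^^^^^^
  File "to.py", line 8, in to
    print('t',s['clock'].round(2),'pos',p.round(1),'rpy',np.degrees(s['tool_rot']).round(2),'w',round(float(s['width']),1),'gf',round(float(s['gripper_force']),1),'F',np.round(s['force'],1),'q',np.round(s['qpos'],2)); print('shift cm',d.round(2),'rotvec deg',rv.round(1))
              ^^^^^^^^^^^^^^^^
AttributeError: 'float' object has no attribute 'round'
```

```bash
sed -i "s/s\['clock'\].round(2)/round(s['clock'],2)/" to.py; python3 to.py 545 299 140 160.5
```

```text
t 0.5 pos [ 263.2 -594.3  256.3] rpy [-179.99   -0.     23.88] w 85.1 gf 0.0 F [-0.1  0.3 -0.1] q [ 1.09  0.63  0.04  1.52 -0.03  1.   -0.02]
shift cm [ 61.93 -70.28  11.64] rotvec deg [   0.    -0.  -136.6]
```

Request:
play_rows:
  targets:
    - [0,61.9,-70.3,6,-136.6]
    - [0,61.9,-70.3,6,-136.6]
    - [0,61.9,-70.3,6,-136.6]
    - [0,61.9,-70.3,6,-136.6]
    - [0,61.9,-70.3,6,-136.6]
    - [0,61.9,-70.3,6,-136.6]
    - [0,61.9,-70.3,6,-136.6]
    - [0,61.9,-70.3,6,-136.6]
    - [0,61.9,-70.3,6,-136.6]
    - [0,61.9,-70.3,6,-136.6]

```text
clock: 1.5
eef_pos: [413.7, -116.8, 224.7]
tool_rot: [3.14, 0.001, 1.922]
force: [0.9, -1.2, 0.0]
width: 85.6
gripper_force: 0.0
```

```bash
python3 to.py 545 299 140 160.5
```

```text
t 1.5 pos [ 413.7 -116.8  224.7] rpy [1.7994e+02 6.0000e-02 1.1014e+02] w 85.6 gf 0.0 F [ 0.9 -1.2  0. ] q [ 0.52  0.39 -0.41  2.13  0.25  0.66  0.29]
shift cm [34.52 26.64  8.46] rotvec deg [  0.    0.1 -50.4]
```

Request:
play_rows:
  targets:
    - [0.4,34.5,26.6,8.4,-50.4]
    - [0.4,34.5,26.6,8.4,-50.4]
    - [0.4,34.5,26.6,8.4,-50.4]
    - [0.4,34.5,26.6,8.4,-50.4]
    - [0.4,34.5,26.6,8.4,-50.4]
    - [0.4,34.5,26.6,8.4,-50.4]
    - [0.4,34.5,26.6,8.4,-50.4]
    - [0.4,34.5,26.6,8.4,-50.4]
    - [0.4,34.5,26.6,8.4,-50.4]
    - [0.4,34.5,26.6,8.4,-50.4]

```text
clock: 2.5
eef_pos: [545.9, 304.3, 139.8]
tool_rot: [3.135, -0.002, 2.803]
force: [-0.3, -0.5, -0.5]
width: 51.2
gripper_force: 0.0
```

```bash
python3 to.py 545 299 75 160.5; python3 -c "
from h import *
print(ctrl.finger_overhang)
im,d=ctrl.get_image('scene');W=cloud('scene',d);np.save('s2W.npy',W)
c=im[200:400,380:580];save('s2',cv2.resize(c,None,fx=3,fy=3))
m=(np.abs(W[...,0]-545)<70)&(np.abs(W[...,1]-299)<70)&(W[...,2]>60)&(W[...,2]<170)
print(np.histogram(W[m][:,2],bins=np.arange(60,171,5)))
im,d=ctrl.get_image('top');W=cloud('top',d)
m=(np.abs(W[...,0]-545)<70)&(np.abs(W[...,1]-299)<70)&(W[...,2]>60)&(W[...,2]<170)
print(np.histogram(W[m][:,2],bins=np.arange(60,171,5)))
"
```

```text
t 2.5 pos [545.9 304.3 139.8] rpy [ 1.7962e+02 -1.1000e-01  1.6059e+02] w 51.2 gf 0.0 F [-0.3 -0.5 -0.5] q [-0.23  0.78 -0.54  1.69  0.52  0.81  0.23]
shift cm [-0.1  -0.58  6.47] rotvec deg [ 0.4 -0.1  0.1]
25.0
(array([  0,   0,   0,   0,   0,   0,   0,   0,   0,   0,   0,   7,  31,
        48,  55,  45,  53,  48,  38,  35,  83, 203]), array([ 60,  65,  70,  75,  80,  85,  90,  95, 100, 105, 110, 115, 120,
       125, 130, 135, 140, 145, 150, 155, 160, 165, 170]))
(array([0, 0, 0, 0, 0, 0, 0, 0, 0, 0, 0, 0, 0, 0, 0, 0, 0, 0, 0, 0, 0, 0]), array([ 60,  65,  70,  75,  80,  85,  90,  95, 100, 105, 110, 115, 120,
       125, 130, 135, 140, 145, 150, 155, 160, 165, 170]))
```

View pics/s2.png

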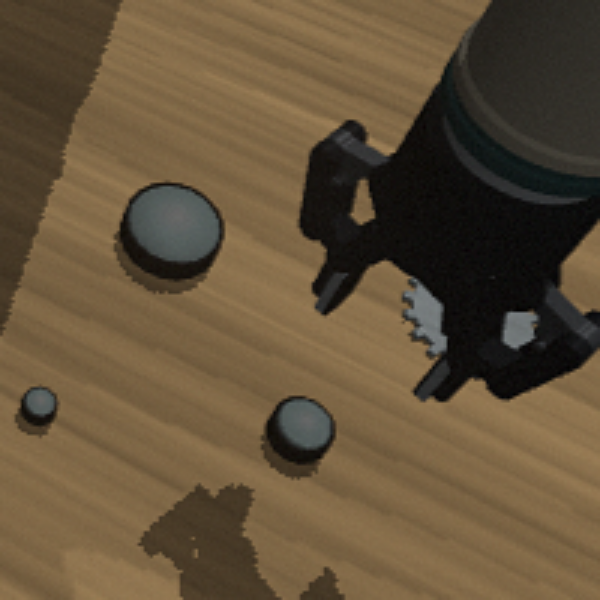

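```bash
python3 to.py 545 299 31 160.5
```

```text
t 2.6 pos [545.8 297.1 139.8] rpy [-1.7996e+02 -3.0000e-02  1.6033e+02] w 51.5 gf 0.0 F [-0.6 -1.   0.2] q [-0.22  0.78 -0.54  1.69  0.52  0.81  0.23]
shift cm [ 0.13  0.16 10.88] rotvec deg [-0.  -0.  -0.2]
```

Request:
play_rows:
  targets:
    - [0.4,0.1,0,4,0]
    - [0.4,0.1,0,8,0]
    - [0.4,0.1,0,9.5,0]
    - [0.4,0.1,0,10.4,0]
    - [0.4,0.1,0,10.9,0]
    - [0.4,0.1,0,10.9,0]
    - [0.8,0.1,0,10.9,0]
    - [0.8,0.1,0,10.9,0]
    - [0.8,0.1,0,10.9,0]
    - [0.8,0.1,0,10.9,0]

```text
clock: 3.6
eef_pos: [546.3, 297.2, 33.2]
tool_rot: [3.14, 0.002, 2.796]
force: [-0.5, -1.4, 6.5]
width: 30.7
gripper_force: 59.0
```

```bash
python3 to.py 500 -20.7 150 160.5
```

```text
t 3.6 pos [546.3 297.2  33.2] rpy [1.7990e+02 1.1000e-01 1.6021e+02] w 30.7 gf 59.0 F [-0.5 -1.4  6.5] q [-0.28  0.92 -0.44  1.73  0.62  0.62  0.14]
shift cm [ -6.43 -31.46 -11.72] rotvec deg [ 0.1  0.1 -0.3]
```

Request:
play_rows:
  targets:
    - [0.8,0,0,-1,0]
    - [0.8,0,0,-3,0]
    - [0.8,0,0,-5,0]
    - [0.8,0,0,-5,0]

```text
clock: 4.0
eef_pos: [547.2, 298.2, 85.0]
tool_rot: [3.137, 0.004, 2.796]
force: [-0.4, 0.4, -0.6]
width: 30.9
gripper_force: 59.5
```

```bash
python3 to.py 500 -20.7 150 160.5; python3 -c "
from h import *
im,d=ctrl.get_image('scene');save('s3',cv2.resize(im[220:380,400:560],None,fx=3.5,fy=3.5,interpolation=2))
"
```

```text
t 4.0 pos [547.2 298.2  85. ] rpy [179.71   0.21 160.22] w 30.9 gf 59.5 F [-0.4  0.4 -0.6] q [-0.25  0.85 -0.49  1.72  0.58  0.71  0.18]
shift cm [ -6.37 -31.57  -6.64] rotvec deg [ 0.3  0.2 -0.3]
```

View pics/s3.png

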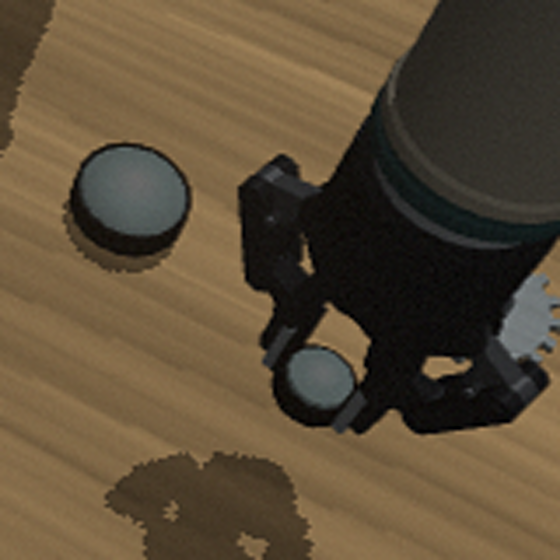

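```bash
python3 -c "
from h import *
im,d=ctrl.get_image('scene');W=cloud('scene',d)
for r in ctrl.trace('scene','lens'):
    p=W[r['pixels']];p=p[~np.isnan(p[:,0])]
    print(round(r['confidence'],2),r['bbox'],len(p),np.median(p,0).round(1));
    q=p[(p[:,2]>50)&(p[:,2]<120)]
    if len(q): print(((q.max(0)+q.min(0))/2).round(1),np.ptp(q,axis=0).round(1),q.max(0).round(1)); t=q[q[:,2]>q[:,2].max()-4];print('top',t.mean(0),len(t))
print(ctrl.read_state()['eef_pos'])
m=(np.hypot(W[...,0]-547,W[...,1]-298)<50)&(W[...,2]>55)&(W[...,2]<82)
for z in range(55,85,3):
  k=m&(np.abs(W[...,2]-z)<1.5); 
  if k.sum(): print(z,k.sum(),W[k].mean(0).round(1),W[k].min(0).round(),W[k].max(0).round())
"
```

```text
0.68 [478.3, 322.3, 503.1, 341.0] 395 [553.1 297.4  67.8]
[547.4 298.   62. ] [34.2 31.5 22.6] [564.5 313.8  73.3]
top [547.67611611 297.95501698  70.43300961] 122
[545.33435233 296.30936045  81.37008307]
55 10 [560.4 295.4  55.5] [552. 283.  55.] [564. 305.  56.]
58 19 [560.6 292.8  58. ] [549. 282.  57.] [564. 307.  59.]
61 23 [560.3 296.2  61. ] [551. 280.  60.] [565. 315.  62.]
64 80 [553.2 296.8  64.3] [530. 275.  63.] [565. 321.  65.]
67 119 [550.6 296.4  67.1] [531. 271.  66.] [566. 322.  68.]
70 175 [548.9 298.   69.8] [534. 270.  69.] [566. 323.  71.]
73 45 [553.1 297.7  72.6] [541. 269.  72.] [565. 323.  74.]
76 27 [554.2 296.5  76.2] [537. 270.  75.] [565. 325.  77.]
79 20 [553.3 298.4  79.2] [534. 269.  78.] [565. 327.  80.]
82 9 [555.2 293.9  81.1] [545. 272.  81.] [565. 319.  82.]
```

```bash
python3 to.py 500 -20.7 130 160.5
```

```text
t 4.15 pos [545.3 296.3  81.4] rpy [-1.7998e+02  1.0000e-02  1.6021e+02] w 30.6 gf 59.5 F [-0.6  0.4 -1.1] q [-0.25  0.86 -0.49  1.72  0.58  0.71  0.18]
shift cm [ -6.47 -31.37  -4.85] rotvec deg [-0.   0.  -0.3]
```

Request:
play_rows:
  targets:
    - [0.8,-0.3,-1.5,-3,0]
    - [0.8,-1,-4.5,-4.8,0]
    - [0.8,-1.8,-8.5,-4.8,0]
    - [0.8,-2.7,-13,-4.8,0]
    - [0.8,-3.6,-17.5,-4.8,0]
    - [0.8,-4.5,-22,-4.8,0]
    - [0.8,-5.3,-26,-4.8,0]
    - [0.8,-6,-29,-4.8,0]
    - [0.8,-6.4,-31,-4.8,-0.3]
    - [0.8,-6.5,-31.4,-4.8,-0.3]

```text
clock: 5.15
eef_pos: [499.0, -24.2, 128.4]
tool_rot: [-3.139, -0.002, 2.797]
force: [-0.6, -0.6, -1.4]
width: 30.5
gripper_force: 59.7
```

```bash
python3 -c "
from h import *
im,d=ctrl.get_image('scene');W=cloud('scene',d)
for r in ctrl.trace('scene','lens')[:2]:
    p=W[r['pixels']];p=p[~np.isnan(p[:,0])];q=p[(p[:,2]>60)]
    if len(q)>50: print(r['confidence'],r['bbox'],((q.max(0)+q.min(0))/2).round(1),np.ptp(q,axis=0).round(1))
im2,d=ctrl.get_image('top')
a=cv2.resize(im[150:310,250:410],(400,400),interpolation=2);b=cv2.resize(im2[160:320,250:410],(400,400),interpolation=2);save('s4',np.hstack([a,b]))
";python3 to.py 500 -20.7 65 160.5
```

```text
0.74 [320.4, 200.3, 331.0, 214.5] [502.4 -26.7 109.1] [28.3 28.8 28.8]
t 5.3 pos [500.4 -19.6 129.1] rpy [ 1.7993e+02 -3.0000e-02  1.6056e+02] w 30.8 gf 59.7 F [-0.3  0.4 -1.1] q [ 0.35  0.67 -0.55  2.03  0.61  0.6   0.61]
shift cm [ 0.   -0.12  6.41] rotvec deg [ 0.1 -0.   0.1]
```

View pics/s4.png

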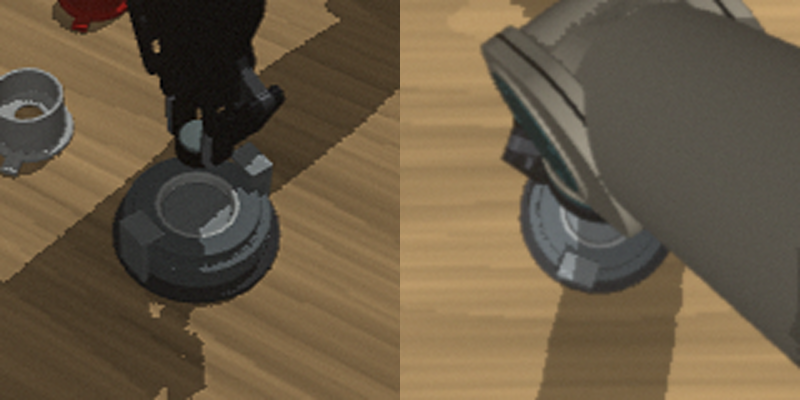

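Request:
play_rows:
  targets:
    - [0.8,0,-0.1,2,0]
    - [0.8,0,-0.1,4.5,0]
    - [0.8,0,-0.1,5.8,0]
    - [0.8,0,-0.1,6.3,0]
    - [0.8,0,-0.1,6.5,0]
    - [0.8,0,-0.1,6.5,0]
    - [0.8,0,-0.1,6.5,0]

```text
clock: 6.0
eef_pos: [500.5, -21.5, 65.0]
tool_rot: [3.141, 0.001, 2.802]
force: [-0.8, 0.2, -0.7]
width: 30.4
gripper_force: 59.7
```

```bash
python3 to.py 500 -20.7 65 160.5
```

```text
t 6.0 pos [500.5 -21.5  65. ] rpy [1.7996e+02 7.0000e-02 1.6053e+02] w 30.4 gf 59.7 F [-0.8  0.2 -0.7] q [ 0.27  0.77 -0.43  2.07  0.72  0.46  0.51]
shift cm [0.08 0.06 0.  ] rotvec deg [0.  0.1 0. ]
```

Request:
play_rows:
  targets:
    - [0.8,0,0,0.15,0]
    - [0.8,0,0,0.15,0]
    - [0.45,0,0,0.15,0]
    - [0.45,0,0,0.15,0]
    - [0.45,0,0,0.15,0]
    - [0.45,0,0,-1,0]
    - [0.45,0,0,-4,0]
    - [0.45,0,0,-8,0]
    - [0,0,0,-9,0]
    - [0,0,0,-9,0]

```text
clock: 7.0
eef_pos: [501.2, -21.9, 156.4]
tool_rot: [3.14, 0.004, 2.801]
force: [0.2, -0.4, -0.4]
width: 74.1
gripper_force: 0.0
```

```bash
python3 to.py 483 -192 150 105
```

```text
t 7.0 pos [501.2 -21.9 156.4] rpy [179.93   0.23 160.49] w 74.1 gf 0.0 F [ 0.2 -0.4 -0.4] q [ 0.39  0.63 -0.6   2.02  0.57  0.66  0.65]
shift cm [ -3.97 -16.64   0.64] rotvec deg [ 0.2  0.2 55.5]
```

Request:
play_rows:
  targets:
    - [0,-4,-16.6,0,55.5]
    - [0,-4,-16.6,0,55.5]
    - [0,-4,-16.6,0,55.5]
    - [0,-4,-16.6,0,55.5]
    - [0,-4,-16.6,0,55.5]
    - [0,-4,-16.6,0,55.5]
    - [0,-4,-16.6,0,55.5]
    - [0,-4,-16.6,0,55.5]
    - [0,-4,-16.6,0,55.5]

```text
clock: 7.9
eef_pos: [481.8, -191.4, 153.6]
tool_rot: [-3.14, -0.001, 1.835]
force: [-0.4, 1.3, -1.0]
width: 85.2
gripper_force: 0.0
```

```bash
python3 -c "
from fit import *
im,d=ctrl.get_image('scene');W=cloud('scene',d);T,dt=ctrl.get_image('top');WT=cloud('top',dt)
save('s5',np.hstack([cv2.resize(im[150:310,230:390],(400,400),interpolation=2),cv2.resize(T[160:320,270:430],(400,400),interpolation=2)]))
for V in (W,WT):
  p=near(V,(500,-20.7),24);q=p[p[:,2]>40];print(len(q),q.mean(0) if len(q) else '',((q.max(0)+q.min(0))/2).round(1),np.ptp(q,axis=0),q[:,2].max())
";python3 to.py 483 -192 40 105
```

```text
228 [503.61507385 -18.65518813  47.56963529] [501.3 -20.4  47. ] [33.31087428 33.25811162 13.91895271] 53.93124380337406
234 [497.02399167 -19.72462762  47.73666346] [497.6 -19.9  47.5] [32.26639815 31.50041442 14.94641495] 54.95948333895831
t 8.0 pos [ 482.  -191.4  153.9] rpy [-1.7995e+02 -3.0000e-02  1.0511e+02] w 85.4 gf 0.0 F [ 0.4 -0.  -0.2] q [ 0.56  0.61 -0.35  1.97  0.35  0.62  0.25]
shift cm [-0.09  0.09 11.39] rotvec deg [-0.  -0.   0.1]
```

View pics/s5.png

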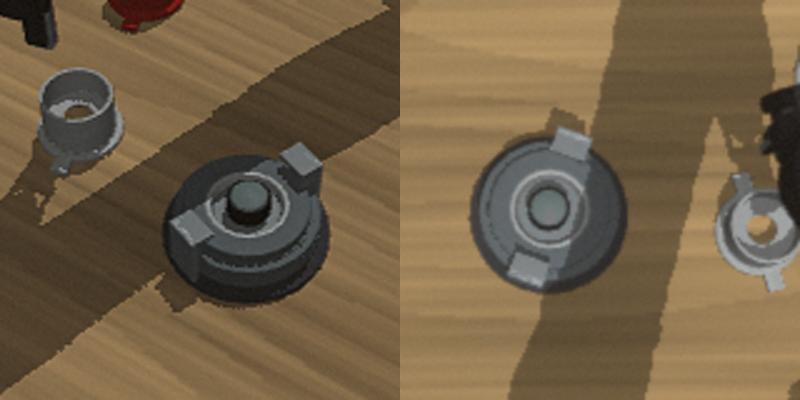

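Request:
play_rows:
  targets:
    - [0,-0.1,0.1,4,0]
    - [0,-0.1,0.1,8,0]
    - [0,-0.1,0.1,10,0]
    - [0,-0.1,0.1,11,0]
    - [0,-0.1,0.1,11.4,0]
    - [0,-0.1,0.1,11.4,0]
    - [0.7,-0.1,0.1,11.4,0]
    - [0.7,-0.1,0.1,11.4,0]
    - [0.7,-0.1,0.1,11.4,0]
    - [0.7,-0.1,0.1,11.4,0]

```text
clock: 9.0
eef_pos: [484.3, -192.6, 41.7]
tool_rot: [3.14, 0.001, 1.833]
force: [-0.5, -0.0, 5.8]
width: 57.4
gripper_force: 64.5
```

Request:
play_rows:
  targets:
    - [0.7,0,0,-1,0]
    - [0.7,0,0,-4,0]
    - [0.7,0,0,-8,0]
    - [0.7,0,0,-9.5,0]
    - [0.7,0,0,-10,0]
    - [0.7,0,0,-10,0]

```text
clock: 9.6
eef_pos: [483.7, -192.6, 141.2]
tool_rot: [3.14, 0.001, 1.833]
force: [-0.4, 0.3, -0.4]
width: 57.2
gripper_force: 64.4
```

```bash
python3 -c "
from fit import *
e=ctrl.read_state()['eef_pos']
im,d=ctrl.get_image('scene');W=cloud('scene',d);T,dt=ctrl.get_image('top');WT=cloud('top',dt)
save('s6',np.hstack([cv2.resize(im[120:280,170:330],(400,400),interpolation=2),cv2.resize(T[160:320,320:480],(400,400),interpolation=2)]))
for V in (W,WT):
  p=near(V,e,60);d=p[:,:2]-e[:2];r=np.hypot(*d.T);m=(r>40)&(r<54)&(p[:,2]<115)&(p[:,2]>85);print(m.sum(),p[m].mean(0) if m.any() else 0)
  a=np.degrees(np.arctan2(d[m,1],d[m,0]));print(np.sort(a.round())); print(p[m][:,2].min() if m.any() else 0)
";python3 to.py 500 -20.7 140 135.5
```

```text
50 [ 528.33132665 -179.97262569  103.76197242]
[ 5.  7.  8.  8.  8.  9.  9. 10. 10. 10. 11. 11. 11. 11. 12. 13. 13. 13.
 14. 14. 15. 15. 15. 16. 16. 16. 16. 16. 17. 17. 18. 18. 19. 20. 20. 20.
 20. 20. 21. 21. 22. 22. 22. 22. 22. 23. 23. 23. 24. 25.]
98.34029096530446
60 [ 467.11151954 -192.925735    103.39943791]
[-177. -176. -176. -176. -176. -175. -174. -174. -174. -173. -173. -173.
 -173. -172. -172. -171. -171. -170. -170. -169. -169. -169. -169. -169.
 -167. -167. -167. -166. -166. -165. -165. -165. -165. -164. -163. -162.
 -162. -160. -160. -159.   15.   17.   18.   18.   19.   20.   21.   21.
   22.   22.   23.   24.   24.   24.   24.   25.   25.   26.   26.   28.]
99.59484161955822
t 9.7 pos [ 482.8 -192.3  139.7] rpy [-1.7992e+02 -4.0000e-02  1.0501e+02] w 57.2 gf 64.4 F [-0.3  0.5 -1.5] q [ 0.55  0.64 -0.34  1.98  0.37  0.59  0.23]
shift cm [16.12  6.1  -0.03] rotvec deg [ -0.1  -0.1 -30.5]
```

View pics/s6.png

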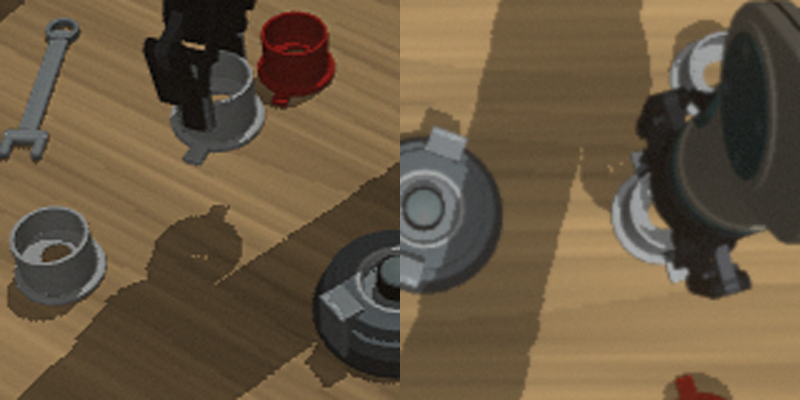

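Request:
play_rows:
  targets:
    - [0.7,1,0.4,0,-3]
    - [0.7,3,1.1,0,-8]
    - [0.7,5.5,2.1,0,-13]
    - [0.7,8,3,0,-18]
    - [0.7,10.5,4,0,-23]
    - [0.7,13,4.9,0,-27]
    - [0.7,15,5.7,0,-30]
    - [0.7,16.1,6.1,0,-30.5]
    - [0.7,16.1,6.1,0,-30.5]
    - [0.7,16.1,6.1,0,-30.5]

```text
clock: 10.7
eef_pos: [500.3, -21.3, 140.1]
tool_rot: [-3.14, -0.0, 2.366]
force: [-0.1, -0.0, -1.5]
width: 57.3
gripper_force: 64.3
```

```bash
python3 -c "
from fit import *
e=ctrl.read_state()['eef_pos']
im,d=ctrl.get_image('scene');W=cloud('scene',d);T,dt=ctrl.get_image('top');WT=cloud('top',dt)
save('s7',np.hstack([cv2.resize(im[130:290,250:410],(400,400),interpolation=2),cv2.resize(T[160:320,250:410],(400,400),interpolation=2)]))
for V in (W,WT):
  p=near(V,e,60);d=p[:,:2]-e[:2];r=np.hypot(*d.T);m=(r>40)&(r<54)&(p[:,2]<112)&(p[:,2]>90);print(m.sum())
  a=np.degrees(np.arctan2(d[m,1],d[m,0]));print(np.sort(a.round())); print(p[m][:,2].min() if m.any() else 0)
";python3 to.py 500 -20.7 82 135.5
```

```text
58
[34. 36. 36. 36. 36. 37. 37. 38. 38. 38. 38. 39. 39. 39. 39. 40. 40. 41.
 41. 41. 41. 41. 42. 42. 43. 43. 43. 43. 43. 43. 45. 45. 45. 45. 45. 46.
 46. 47. 47. 47. 47. 48. 49. 49. 49. 49. 49. 49. 49. 50. 50. 51. 51. 51.
 52. 52. 52. 52.]
98.10600378690742
1
[-146.]
99.86650313298185
t 10.8 pos [500.4 -22.3 140.1] rpy [-1.7993e+02  1.0000e-02  1.3543e+02] w 57.4 gf 64.3 F [ 0.3  0.1 -1.2] q [ 0.3   0.63 -0.46  2.03  0.49  0.59  0.29]
shift cm [0.14 0.09 5.81] rotvec deg [-0.1  0.  -0.1]
```

View pics/s7.png

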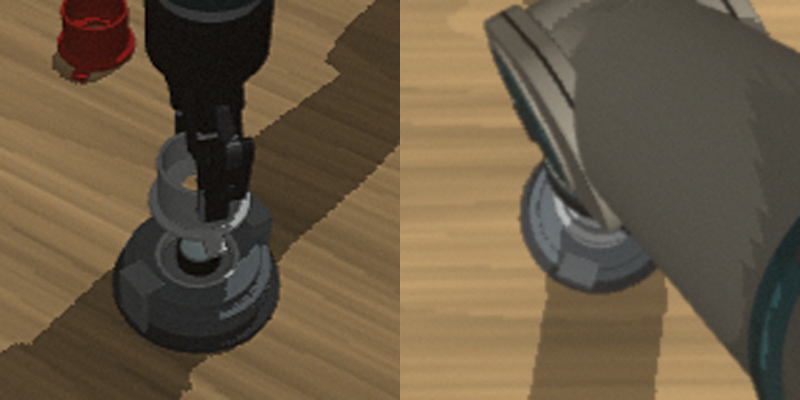

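Request:
play_rows:
  targets:
    - [0.7,0.1,0.1,2,0]
    - [0.7,0.1,0.1,4,0]
    - [0.7,0.1,0.1,5,0]
    - [0.7,0.1,0.1,5.6,0]
    - [0.7,0.1,0.1,5.8,0]
    - [0.7,0.1,0.1,5.8,0]
    - [0.7,0.1,0.1,5.8,0]

```text
clock: 11.5
eef_pos: [501.2, -19.6, 82.9]
tool_rot: [3.141, 0.001, 2.365]
force: [0.6, -0.6, 0.1]
width: 57.4
gripper_force: 64.4
```

Request:
play_rows:
  targets:
    - [0.7,0,0,0.1,0]
    - [0.7,0,0,0.2,0]
    - [0.7,0,0,0.2,0]

```text
clock: 11.8
eef_pos: [500.8, -19.6, 80.5]
tool_rot: [3.141, 0.0, 2.365]
force: [0.7, -0.9, -1.4]
width: 57.4
gripper_force: 64.4
```

Request:
play_rows:
  targets:
    - [0.7,0,0,0.1,0]
    - [0.7,0,0,0.15,0]
    - [0.7,0,0,0.15,0]

```text
clock: 12.1
eef_pos: [500.8, -19.6, 79.7]
tool_rot: [3.141, 0.001, 2.365]
force: [-3.3, 0.1, 8.0]
width: 57.6
gripper_force: 65.4
```

Request:
play_rows:
  targets:
    - [0.7,0,0,0,0]
    - [0.7,0,0,-0.05,4]
    - [0.7,0,0,-0.05,10]
    - [0.7,0,0,-0.05,16]
    - [0.7,0,0,-0.05,22]
    - [0.7,0,0,-0.05,28]
    - [0.7,0,0,-0.05,34]
    - [0.7,0,0,-0.05,40]
    - [0.7,0,0,-0.05,45]
    - [0.7,0,0,-0.05,45]

```text
clock: 13.1
eef_pos: [501.3, -19.4, 79.7]
tool_rot: [3.14, 0.0, 1.58]
force: [0.2, 0.3, 2.7]
width: 57.5
gripper_force: 64.8
```

Request:
play_rows:
  targets:
    - [0.7,0,0,0,4]
    - [0.7,0,0,0,8]
    - [0.7,0,0,0,12]
    - [0.7,0,0,0,15]
    - [0.7,0,0,0,17]
    - [0.7,0,0,0,19]
    - [0.7,0,0,0,20]
    - [0.7,0,0,0,20]

```text
clock: 13.9
eef_pos: [501.2, -19.6, 79.7]
tool_rot: [3.14, -0.0, 1.231]
force: [1.3, -0.1, 6.4]
width: 57.3
gripper_force: 65.1
```

```bash
python3 to.py 500 -20.7 80 70.5; python3 -c "
from cell import ctrl
print(ctrl.read_state()['torque'])"
```

```text
t 13.9 pos [501.2 -19.6  79.7] rpy [ 1.7994e+02 -2.0000e-02  7.0520e+01] w 57.3 gf 65.1 F [ 1.3 -0.1  6.4] q [ 0.04  0.71 -0.09  2.07  0.15  0.37 -0.51]
shift cm [-0.14 -0.08 -0.03] rotvec deg [ 0.1 -0.   0. ]
[-0.05616187 -0.2798937  -0.02927154]
```

Request:
play_rows:
  targets:
    - [0.7,0,0,0,1]
    - [0.7,0,0,0,2]
    - [0.7,0,0,0,3]
    - [0.7,0,0,0,4]
    - [0.7,0,0,0,4]

```text
clock: 14.4
eef_pos: [500.5, -21.1, 79.7]
tool_rot: [3.141, 0.003, 1.167]
force: [-0.7, -4.3, 6.7]
width: 57.4
gripper_force: 65.3
```

```bash
python3 -c "
from fit import *
s=ctrl.read_state();print(s['torque'],s['tool_rot'],s['force'])
im,d=ctrl.get_image('scene');W=cloud('scene',d)
save('s8',cv2.resize(im[130:290,250:410],(560,560),interpolation=2))
"
```

```text
[-0.9131613  -0.04740924  1.68891711] [3.14079683e+00 2.62872096e-03 1.16738103e+00] [-0.71869782 -4.28214151  6.73787191]
```

View pics/s8.png

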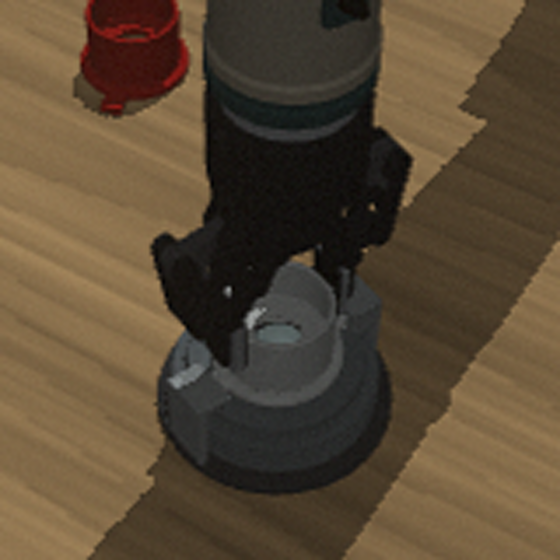

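The picture shows the ring seated at about (280, 360), with its lugs under the clips. The 1.7 Nm reading means they are against the stops, so I'll release.

Request:
play_rows:
  targets:
    - [0.7,0,0,0,3.5]
    - [0,0,0,0,3.5]
    - [0,0,0,0,3.5]
    - [0,0,0,0,3.5]
    - [0,0,0,0,3.5]
    - [0,0,0,-1,3.5]
    - [0,0,0,-4,3.5]
    - [0,0,0,-8,3.5]
    - [0,0,0,-12,3.5]
    - [0,0,0,-12,3.5]

```text
clock: 15.45
eef_pos: [503.9, -19.6, 204.7]
tool_rot: [3.132, -0.005, 1.1]
force: [1.1, 0.7, -0.1]
width: 85.3
gripper_force: 0.0
```

Request:
play_rows:
  targets:
    - [0,0,5,0,0]
    - [0,0,10,0,0]
    - [0,0,15,0,0]
    - [0,0,20,0,0]
    - [0,0,22,0,0]
    - [0,0,22,0,0]

```text
clock: 16.05
eef_pos: [698.2, -121.8, 198.1]
tool_rot: [3.141, 0.001, 1.097]
force: [-0.2, 1.2, -0.2]
width: 85.5
gripper_force: 0.0
```

```bash
python3 -c "
from fit import *
im,d=ctrl.get_image('scene');W=cloud('scene',d);T,dt=ctrl.get_image('top');WT=cloud('top',dt)
save('s9',np.hstack([cv2.resize(im[150:310,250:410],(400,400),interpolation=2),cv2.resize(T[160:320,250:410],(400,400),interpolation=2)]))
for V in (W,WT):
  p=near(V,(500,-20.7),36);q=p[p[:,2]>75];print(len(q),circ(q[:,:2]),np.percentile(q[:,2],[5,50,95]))
"; python3 to.py 500 -20 200 70
```

```text
257 (array([501.47281978, -20.92886608]), np.float64(28.07025643425416)) [75.75167923 79.9634451  81.9669943 ]
193 (array([497.59102208, -20.56967469]), np.float64(27.966406666770556)) [77.05963815 80.55108975 83.0771307 ]
t 16.15 pos [ 695.5 -118.9  198.4] rpy [-1.7984e+02  2.0000e-02  6.3020e+01] w 84.9 gf 0.0 F [-0.3  0.2  0.4] q [ 0.18  0.77 -0.09  1.39  0.07  0.98 -0.4 ]
shift cm [ -0.06 -21.91  -0.1 ] rotvec deg [-0.2  0.  -7. ]
```

View pics/s9.png

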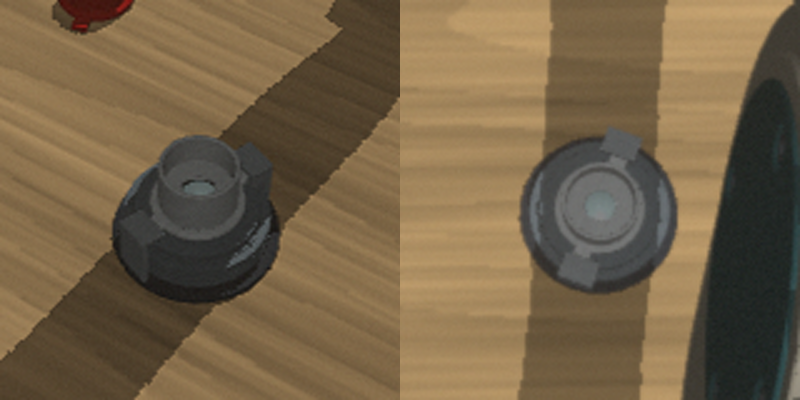

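The picture shows the ring level, centred at top crop (600, 207), with its lugs running into the clips. The lens is visible through the bore.

```bash
python3 -c "
from cell import ctrl
print(ctrl.finish_job())"
```

```text
the job is handed in; nothing more can be done
None
```

The 34 mm lens is on its seat, dome up. The lugged ring is flat on the rim and turned clockwise to its stops (about 1.7 Nm felt there). The gripper is clear, and the job was handed in at about 16 s; no verdict came back.

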